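Advance the hex nut down the chute

TASK

The bench feeder has two sprung levers, each with a pocket: one pocket holds a hexagon nut, the other a taller round spacer. Pull the upright black peg of the lever that carries the nut all the way round to its stop, so that the nut drops down the chute into the tin, then let go so that the lever springs back home. Do not touch the nut, and leave the spacer in its pocket.

Things in the scene. Friction and masses are not known exactly. Their poses are not given: they have to be found in the camera images.
- left_peg (a point): Top centre of the LEFT lever's upright black peg: 16 mm thick, 247 mm above the bench, free all round; the lever's steel arm lies 48 mm below, the pivot hub 44 mm. Axes at home: x along the chute, away from the robot, turned up to 0.3 rad; y left. Vertical pivot at (-78, -45) mm in x, y from the home peg (radius 90). Swings 1.15 rad anticlockwise from above (peg first left, then towards the robot) to its stop.
- right_peg (a point): The same point of the RIGHT lever, a mirror image: home pivot at (-78, +45) mm in x, y from it; swings 1.15 rad clockwise from above (peg first right, then towards the robot) to its stop. At home the pegs stand 300 mm apart along the feeder's y axis. Each lever is sprung back home: about 1.7 N at the peg at home, 3.9 N at the stop. At the stop a peg is 98 mm (straight line) from home.
- nut: Plain steel hexagon nut, 30 mm across flats, 18 mm high, 20 mm bore, 65 g; origin: centre of its underside. Stands on the deck, 185 mm above the bench, in the round bottomless pocket (47 mm outside, 17 mm high) at the other end of a lever, left or right, 168 mm from that lever's home peg and about 260 mm from the other peg. From about 0.85 rad of swing it drops off the deck's edge on the chute.
- spacer: Plain steel round tube, 29 mm diameter, 38 mm high, 16 mm bore, 130 g; origin: centre of its underside. Stands on the deck in the other lever's pocket, 21 mm proud of it, and must stay there. The chute leads away from the robot into a round tin fixed on the bench (130 mm across, 60 mm high), whose centre is midway between the levers and 64 mm farther along x than the home pegs.
Mind the look-alikes: they are no part of the job. What is shaped like the nut but purple or red is not meant.

How it is judged (in metres and radians):
On the way, in this order (a step that is already met when the one before it is completed fails the run):
1. a lever is swung to its stop (peg at least 85 mm from its home) (distance of any of left_peg, right_peg from where it was at the start of the episode above 0.085 m), for 0.1 s.
2. the lever is back home and the nut is in the tin (distance of each of left_peg, right_peg from where it was at the start of the episode below 0.01 m and x of nut in the frame of left_peg between 0 and 0.128 m and y of nut in the frame of left_peg between -0.214 and -0.086 m and height (world z) of nut between 0.0015 and 0.045 m), for 0.2 s.
At the end, for the whole second after the job is handed in: The nut lies at rest in the tin (within 64 mm of its centre each way, its underside 1.5 to 45 mm above the bench), both pegs are within 10 mm of their home and the spacer is within 20 mm of its start (all of step 2 and linear speed of nut below 0.02 m/s and distance of spacer from where it was at the start of the episode below 0.02 m); the robot touches nothing.
It fails at once if the robot touches the nut (contact force between any of the fingers, the arm and nut above 0.5 N).
It fails at once if the spacer is moved more than 20 mm (distance of spacer from where it was at the start of the episode above 0.02 m).
It also fails if it takes over 32 s, if anything falls off the work surface, if the arm or the gripper's body presses on something with over 40 N, if the wrist force passes 120 N, or if a joint passes its speed limit or range.

ROBOT

A 7-joint arm with a two-finger parallel gripper is mounted at the origin on the work surface. World frame = base frame: x ahead of the robot, y to its left, z up, the work surface at z = 0. Lengths are in m, angles in degrees, forces in N, time in s.
With the tool pointing down it reaches from about 0.425 to 0.875 m from the base axis. Payload 4.7 kg.
Tool frame: the origin (TCP) lies midway between the tips of the shut fingers; the grasp point (between the pads) lies 19 mm behind it; z points along the fingers, y is the line along which they close (so a half turn about z gives the same grasp; the last joint's range is limited). The gripper opens to 87 mm and grips with 3 to 60 N. Pads are 19 mm wide; open, the fingers measure 117 mm over their backs; the gripper's body (75 mm by 190 mm) begins 51 mm behind the grasp point.
Start: joints at [76.381, 18.392, -4.016, 83.108, 1.295, 78.541, -3.26], TCP at [0.162, -0.63, 0.223] pointing down, gripper open.
Joint ranges: [-163.93, 163.93], [-17.29, 119.83], [-79.2, 71.16], [3.27, 140.29], [-89.18, 269.18], [5.43, 117.66], [-154.24, 154.24]. Speed limits (degrees/s): [147.25, 147.25, 180, 180, 180, 180, 180].

INTERFACE

Orientations are given as [roll, pitch, yaw] about the fixed x, y, z axes, in that order (R = Rz(yaw) Ry(pitch) Rx(roll)).
In Python, from cell import env gives the robot as it stands. The module is installed in compiled form; this text tells all that it offers.
- The arm moves only by the tool send_rows, never from a script. Its argument "series" is a list of rows, each an object with "travel": the shift along the tool's x, y, z in cm, a list of three; "dr": the turn, a rotation vector about the tool's x, y, z in degrees, a list of three; "claw": the finger opening in cm, from 0 to 8.7. In form: [{"travel": [tx, ty, tz], "dr": [wx, wy, wz], "claw": claw}, ...]. A call has 1 to 12 rows; each row is the pose to reach, as a shift and turn from the pose commanded when the call began, along the tool's axes at that moment; what a row does not reach only later rows make up. A row lasts 1/12 s, in which the tool goes at most 41.7 mm and 7.16 degrees, less where a joint would pass 70% of its speed; a pose out of reach is approached as far as the arm can. A call with a gripper value outside its range is refused whole. The fingers move at their own pace and stop on an object; "grip_force" is the grip in N (left out, the last holds). Time passes only in rows, so rows that repeat a pose let the fingers close. It gives the time, the measured TCP pose, the force and the opening at its end, in the units of the state.
- env.get_obs(): the state, without advancing time (a new reading comes with each control period).
- env.read_camera(name): name is "scene" or "top" or "wrist"; returns the picture (400x640x3 uint8, blue, green, red); there is no depth.
- env.calibration(name): a dict with "fx", "fy", "cx", "cy" (pixels), "cam_to_world" (4x4, takes a point from camera to world coordinates). Camera axes: x right, y down, z forward; pixel columns grow to the right and rows downward; lengths in m; the calibration is good to about 2 mm. A picture is of the moment at which its call begins: read the wrist's pose just before it. calibration takes no time and is no camera call; for the wrist camera it gives the pose at the moment of the call.
- env.sign_off(): hands the job in, once; it reports no verdict.
The state is a dict: "time_s": time; "qpos": joint angles; "joint_velocities": joint speeds; "effort": joint torques, N m; "tool_pos": TCP position; "tool_rot": TCP orientation; "force": force on the tool from outside, world axes, zero at the start; "wrist_torque": the same for the moment, N m; "grip_width": finger opening in m.
Only numpy, scipy, OpenCV 4.12 (cv2) and the standard library are available. Lean on these libraries where they do the work, as an engineer would, in place of code of your own. Each camera call takes 0.05 s, during which the arm holds its last target. There are 200 camera calls.

## Working session

There is one attempt and no reset: what is moved stays moved. The work goes in short steps, Python scripts to look and compute and a tool call to move; the robot and the scene stay as the last step left them, time stands still between calls to the robot, and variables do not carry over. Pictures are saved under pics/ and viewed, on a budget of 10 in all, crops included, one or two more only if the job needs it, and the job is handed in when it is done.

Besides the shell and the picture viewer there is one more tool, called after "Request:" as name(argument=value, ...) on one line, values as JSON. send_rows: Moves the arm, as the interface text tells. Its arguments: {"type":"object","properties":{"series":{"type":"array"},"grip_force":{"type":"number"}},"required":["series"]}

```bash
mkdir -p pics
python3 - <<'E'
from cell import env
import cv2,numpy as np
o=env.get_obs();print(o['tool_pos'],o['tool_rot'],o['time_s'],o['grip_width'])
for n in ['top','scene']:
    c=env.calibration(n);print(n,c['fx'],c['cx'],c['cy'],np.round(c['cam_to_world'],3).tolist())
    cv2.imwrite(f'pics/{n}1.png',env.read_camera(n))
E
```

```text
[ 0.16176859 -0.62896818  0.22145611] [-1.79891060e+02  5.36763437e-03  1.44282114e+01] 0.0 0.0870110907540386
top 448.7655814890845 317.8445955260518 193.96989003007678 [[0.009, -0.995, 0.099, 0.37], [-1.0, -0.008, 0.011, 0.027], [-0.01, -0.099, -0.995, 1.181], [0.0, 0.0, 0.0, 1.0]]
scene 392.292650429845 319.1784618722521 194.1950371691491 [[-0.469, 0.695, -0.546, 0.88], [0.883, 0.369, -0.289, 0.243], [0.001, -0.618, -0.786, 0.771], [0.0, 0.0, 0.0, 1.0]]
```

View pics/top1.png

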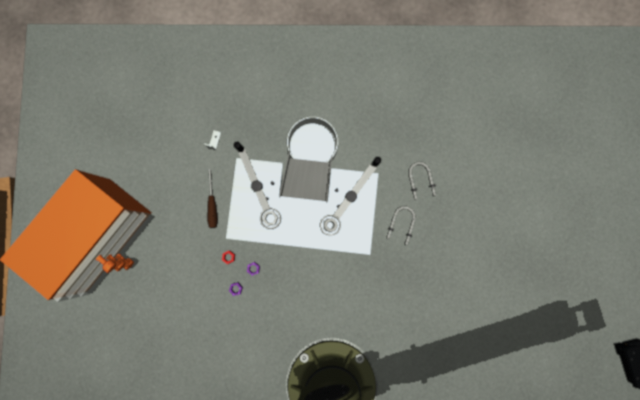

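View pics/scene1.png

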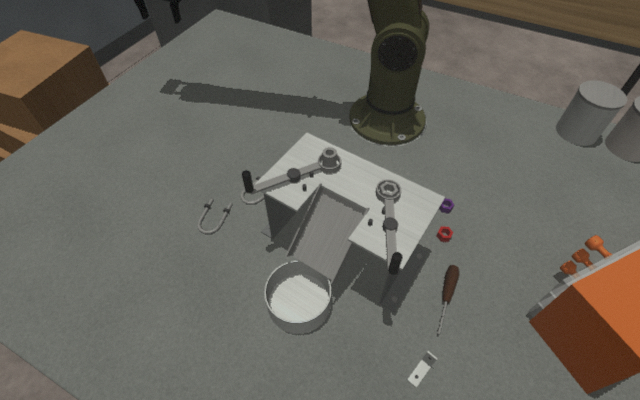

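Candidates: the nut could be in the left pocket (top 270,218; scene 388,190) or the right pocket (top 330,225; scene 330,157, which looks like the tall spacer). The look-alikes are the red nut (top 229,257) and the purple ones (253,268 and 236,289). I take the left pocket as the nut, check it in a crop, and measure the pegs.

```bash
cat > h.py <<'E'
from cell import env
import cv2,numpy as np
def ray(n,u,v):
    c=env.calibration(n);T=np.array(c['cam_to_world'])
    return T[:3,3],T[:3,:3]@np.array([(u-c['cx'])/c['fx'],(v-c['cy'])/c['fy'],1])
def plane(n,u,v,z):
    o,d=ray(n,u,v);return o+d*(z-o[2])/d[2]
def proj(n,p):
    c=env.calibration(n);q=np.linalg.inv(np.array(c['cam_to_world']))@np.r_[p,1]
    return np.array([c['fx']*q[0]/q[2]+c['cx'],c['fy']*q[1]/q[2]+c['cy']])
E
python3 - <<'E'
from h import *
t=cv2.imread('pics/top1.png');s=cv2.imread('pics/scene1.png')
def blobs(im,box,name):
    x0,y0,x1,y1=box;m=(im[y0:y1,x0:x1].max(2)<45).astype(np.uint8)
    n,l,st,ce=cv2.connectedComponentsWithStats(m)
    for i in range(1,n):
        if st[i,4]>20: print(name,st[i]+np.array([x0,y0,0,0,0]),ce[i]+[x0,y0])
blobs(t,(225,130,400,200),'top');blobs(s,(235,160,420,290),'scene')
a=cv2.resize(s[135:285,225:425],None,fx=3,fy=3,interpolation=cv2.INTER_CUBIC)
b=cv2.resize(t[130:240,220:390],None,fx=3,fy=3,interpolation=cv2.INTER_CUBIC)
b=cv2.copyMakeBorder(b[:250],0,0,0,600-510,cv2.BORDER_CONSTANT)
cv2.imwrite('pics/crop.png',a);cv2.imwrite('pics/crop2.png',cv2.resize(t[130:240,220:390],None,fx=4,fy=4,interpolation=cv2.INTER_CUBIC))
E
```

```text
top [234 142   9   9  51] [238.15686275 146.39215686]
top [373 158   7   8  43] [376.06976744 161.41860465]
scene [242 171  11  21 149] [247.22147651 181.08053691]
scene [389 253  13  22 174] [394.51724138 264.10344828]
```

View pics/crop.png

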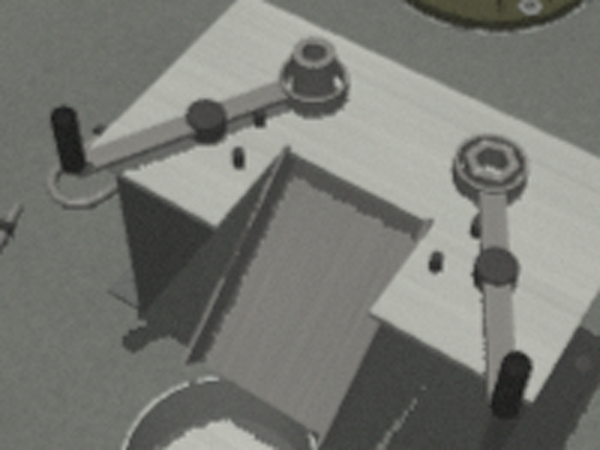

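View pics/crop2.png

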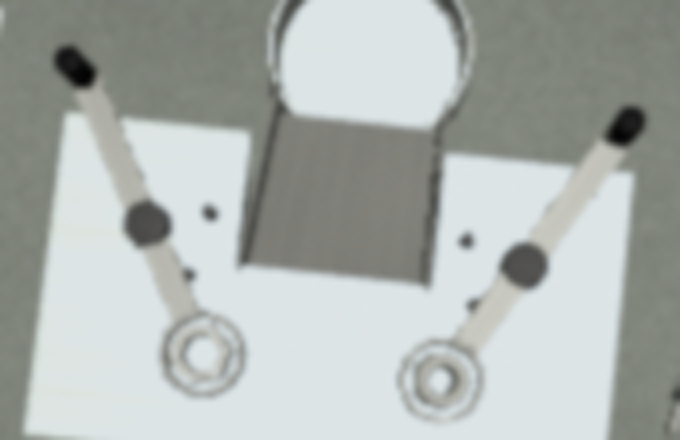

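The crop confirms it: the hexagon nut is in the left pocket (scene 388,188) and the tall round spacer in the right (scene 330,155). So I'll pull the left peg, whose top is at top (236.7,144) and scene (396.3,255).

Run:
```python
from h import *
from scipy.spatial.transform import Rotation as R
L=plane('top',236.9,144.2,.247);Rr=plane('top',378.0,159.7,.247)
print('L',L,plane('scene',396.3,255.3,.247),'R',Rr,plane('scene',246.3,173,.247),np.linalg.norm(L-Rr))
hl=plane('top',257,185.7,.203);hr=plane('top',351,196.5,.203);print('hubs',hl,hr,np.linalg.norm(hl-hr))
d=(L-Rr)[:2];d/=np.linalg.norm(d);x=np.array([d[1],-d[0]]);th=np.arctan2(x[1],x[0]);print('th',th,np.degrees(th))
P=L[:2]-.078*x-.045*d;print('pivot',P)
for a in np.linspace(0,1.15,6):
    c,s=np.cos(a),np.sin(a);print(round(a,2),P+np.array([[c,-s],[s,c]])@(L[:2]-P))
nut=plane('top',270.5,218.5,.203);print('nut',nut,np.linalg.norm((nut-L)[:2]))
o=env.get_obs();print(o['tool_pos'],o['tool_rot'],R.from_euler('xyz',o['tool_rot'],degrees=True).as_matrix().round(3).tolist())
```

```text
L [0.56721682 0.20990996 0.247     ] [0.56570558 0.20902652 0.247     ] R [ 0.53619102 -0.08845812  0.247     ] [ 0.53498168 -0.08573343  0.247     ] 0.29997684815994796
hubs [0.48420233 0.17177197 0.203     ] [ 0.46208335 -0.03461762  0.203     ] 0.2075714566381869
th -0.10361261741926457 -5.936565682427536
pivot [0.48498091 0.17321863]
0.0 [0.56721682 0.20990996]
0.23 [0.55668645 0.22769169]
0.46 [0.54237956 0.24260447]
0.69 [0.52504963 0.25386289]
0.92 [0.5056094 0.260874 ]
1.15 [0.48508272 0.26326855]
nut [0.41245621 0.14066915 0.203     ] 0.1695439121346782
[ 0.16178313 -0.62903771  0.22157548] [-1.79902845e+02  7.23149552e-03  1.44331836e+01] [[0.968, 0.249, -0.001], [0.249, -0.968, 0.002], [-0.0, -0.002, -1.0]]
```

Both views agree to 2 mm, the pegs are 300 mm apart, and nut to peg is 169 mm. I take the left peg at (0.5665, 0.2095), with its pivot at (0.485, 0.173). I'll lift and go round, clear of the base.

Request:
send_rows(series=[{"travel": [0, 0, -4], "dr": [0, 0, 0], "claw": 4}, {"travel": [3, -1.5, -7], "dr": [0, 0, 0], "claw": 4}, {"travel": [6.5, -3, -9], "dr": [0, 0, 0], "claw": 4}, {"travel": [10, -4.7, -11], "dr": [0, 0, 0], "claw": 4}, {"travel": [39.7, -18.6, -11], "dr": [0, 0, 0], "claw": 4}, {"travel": [39.7, -18.6, -11], "dr": [0, 0, 0], "claw": 4}, {"travel": [39.7, -18.6, -11], "dr": [0, 0, 0], "claw": 4}, {"travel": [39.7, -18.6, -11], "dr": [0, 0, 0], "claw": 4}, {"travel": [39.7, -18.6, -11], "dr": [0, 0, 0], "claw": 4}, {"travel": [39.7, -18.6, -11], "dr": [0, 0, 0], "claw": 4}, {"travel": [39.7, -18.6, -11], "dr": [0, 0, 0], "claw": 4}, {"travel": [39.7, -18.6, -11], "dr": [0, 0, 0], "claw": 4}])

```text
time_s: 1.1
tool_pos: [0.5007, -0.3492, 0.3323]
tool_rot: [-180.0, 0.0, 14.4]
force: [1.3, -0.7, 0.8]
grip_width: 0.0399
```

Request:
send_rows(series=[{"travel": [20.3, -52.4, 0], "dr": [0, 0, -10], "claw": 4}, {"travel": [20.3, -52.4, 0], "dr": [0, 0, -10], "claw": 4}, {"travel": [20.3, -52.4, 0], "dr": [0, 0, -10], "claw": 4}, {"travel": [20.3, -52.4, 0], "dr": [0, 0, -10], "claw": 4}, {"travel": [20.3, -52.4, 0], "dr": [0, 0, -10], "claw": 4}, {"travel": [20.3, -52.4, 0], "dr": [0, 0, -10], "claw": 4}, {"travel": [20.3, -52.4, 0], "dr": [0, 0, -10], "claw": 4}, {"travel": [20.3, -52.4, 0], "dr": [0, 0, -10], "claw": 4}, {"travel": [20.3, -52.4, 0], "dr": [0, 0, -10], "claw": 4}, {"travel": [20.3, -52.4, 0], "dr": [0, 0, -10], "claw": 4}, {"travel": [20.3, -52.4, 0], "dr": [0, 0, -10], "claw": 4}, {"travel": [20.3, -52.4, 0], "dr": [0, 0, -10], "claw": 4}])

```text
time_s: 2.1
tool_pos: [0.5581, 0.1475, 0.3324]
tool_rot: [180.0, 0.0, 24.4]
force: [0.9, -0.2, 0.1]
grip_width: 0.0399
```

```bash
cat > to.py <<'E'
import sys
from h import *
from scipy.spatial.transform import Rotation as R
o=env.get_obs();Rm=R.from_euler('xyz',o['tool_rot'],degrees=True).as_matrix()
tgt=np.array(list(map(float,sys.argv[1:4])))
print(o['tool_pos'],o['tool_rot'],'cm in tool',(Rm.T@(tgt-o['tool_pos'])*100).round(2))
E
python3 to.py .5665 .2095 .33
```

```text
[0.55810004 0.14748891 0.33237104] [1.79969298e+02 1.47295905e-02 2.43979906e+01] cm in tool [ 3.33 -5.3   0.23]
```

Request:
send_rows(series=[{"travel": [1.7, -2.7, 0], "dr": [0, 0, 0], "claw": 4}, {"travel": [3.3, -5.3, 0], "dr": [0, 0, 0], "claw": 4}, {"travel": [3.3, -5.3, 2], "dr": [0, 0, 0], "claw": 4}, {"travel": [3.3, -5.3, 4], "dr": [0, 0, 0], "claw": 4}, {"travel": [3.3, -5.3, 4], "dr": [0, 0, 0], "claw": 4}])

```text
time_s: 2.52
tool_pos: [0.5645, 0.2073, 0.288]
tool_rot: [-180.0, 0.4, 24.5]
force: [0.1, -0.5, -0.7]
grip_width: 0.0398
```

```bash
python3 to.py .5665 .2095 .215
python3 - <<'E'
from h import *
print(proj('wrist',[.5665,.2095,.247]),proj('wrist',[.5665,.2095,.215]))
w=env.read_camera('wrist');t=env.read_camera('top');s=env.read_camera('scene')
cv2.imwrite('pics/w1.png',np.hstack([cv2.resize(w,(480,300)),cv2.resize(s[160:310,300:460],(320,300),interpolation=cv2.INTER_CUBIC)]))
E
```

```text
[0.56451527 0.20734868 0.28800968] [-179.95493368    0.42394542   24.52450454] cm in tool [ 0.32 -0.11  7.3 ]
[325.53640182 216.09760758] [325.59778249 202.41639661]
```

View pics/w1.png

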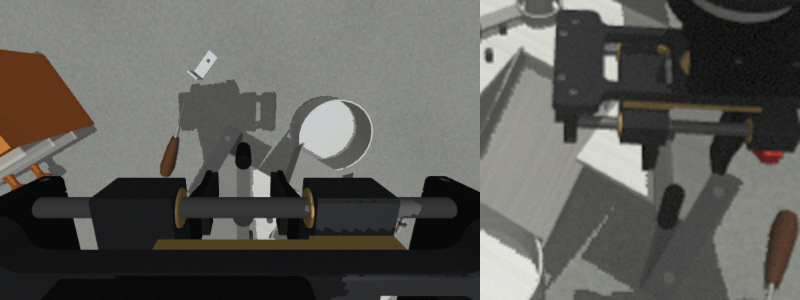

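The wrist view shows the peg at (243,158), centred between the fingers at x≈205 and x≈283. That matches the prediction of (244,162) at this scale. Next I descend with the fingers either side of the peg.

Request:
send_rows(series=[{"travel": [0.1, 0, 2], "dr": [0, 0, 0], "claw": 4}, {"travel": [0.1, 0, 4], "dr": [0, 0, 0], "claw": 4}, {"travel": [0.1, 0, 6], "dr": [0, 0, 0], "claw": 4}, {"travel": [0.1, 0, 7.2], "dr": [0, 0, 0], "claw": 4}, {"travel": [0.1, 0, 7.2], "dr": [0, 0, 0], "claw": 3}, {"travel": [0.1, 0, 7.2], "dr": [0, 0, 0], "claw": 3}, {"travel": [0.1, 0, 7.2], "dr": [0, 0, 0], "claw": 3}])

```text
time_s: 3.25
tool_pos: [0.5684, 0.2083, 0.2223]
tool_rot: [180.0, -0.1, 24.4]
force: [-0.1, 0.0, -0.6]
grip_width: 0.0315
```

```bash
python3 to.py .5665 .2095 .215
python3 - <<'E'
from h import *
P=np.array([.4843,.1728]);p0=np.array([.5665,.2095])
# rows in the tool frame, home yaw 24.4: pushing finger's pad 7mm behind peg -> lead; offsets from tool at home
y=np.radians(24.4);Rt=np.array([[np.cos(y),np.sin(y)],[np.sin(y),-np.cos(y)]])
for deg in list(range(0,67,6))+[66,70,74]:
    a=np.radians(deg);c,s=np.cos(a),np.sin(a);M=np.array([[c,-s],[s,c]])
    lead=.007*(deg>0)
    r=(p0-P);q=P+M@(r+lead*np.array([-r[1],r[0]])/.09)
    print(deg,(Rt.T@(q-p0)*100).round(2))
E
```

```text
[0.56835331 0.20831643 0.22225766] [ 1.79984050e+02 -1.41059830e-01  2.44049178e+01] cm in tool [-0.12 -0.18  0.73]
0 [0. 0.]
6 [-0.11 -1.64]
12 [-0.33 -2.56]
18 [-0.64 -3.45]
24 [-1.04 -4.31]
30 [-1.53 -5.12]
36 [-2.1  -5.87]
42 [-2.74 -6.56]
48 [-3.46 -7.18]
54 [-4.23 -7.72]
60 [-5.06 -8.18]
66 [-5.93 -8.54]
66 [-5.93 -8.54]
70 [-6.53 -8.74]
74 [-7.14 -8.89]
```

Request:
send_rows(series=[{"travel": [-0.1, -0.7, 0.4], "dr": [0, 0, 0], "claw": 3}, {"travel": [-0.2, -1.8, 0.4], "dr": [0, 0, -6], "claw": 3}, {"travel": [-0.4, -2.8, 0.4], "dr": [0, 0, -12], "claw": 3}, {"travel": [-0.7, -3.6, 0.4], "dr": [0, 0, -18], "claw": 3}, {"travel": [-1.1, -4.5, 0.4], "dr": [0, 0, -24], "claw": 3}, {"travel": [-1.6, -5.3, 0.4], "dr": [0, 0, -30], "claw": 3}, {"travel": [-2.2, -6.1, 0.4], "dr": [0, 0, -36], "claw": 3}, {"travel": [-2.8, -6.8, 0.4], "dr": [0, 0, -42], "claw": 3}, {"travel": [-3.6, -7.4, 0.4], "dr": [0, 0, -48], "claw": 3}, {"travel": [-3.6, -7.4, 0.4], "dr": [0, 0, -48], "claw": 3}])

```text
time_s: 4.08
tool_pos: [0.5036, 0.2617, 0.2175]
tool_rot: [179.8, -0.0, 72.7]
force: [2.6, 0.6, -1.5]
grip_width: 0.03
```

```bash
python3 to.py .5665 .2095 .218
python3 - <<'E'
from h import *
print(env.get_obs()['force'])
w=env.read_camera('wrist');s=env.read_camera('scene')
cv2.imwrite('pics/w2.png',np.hstack([cv2.resize(w,(480,300)),cv2.resize(s[140:290,300:460],(320,300),interpolation=cv2.INTER_CUBIC)]))
P=np.array([.4843,.1728]);p0=np.array([.5665,.2095]);r=p0-P
print(P+np.array([[np.cos(1.15),-np.sin(1.15)],[np.sin(1.15),np.cos(1.15)]])@r)
E
```

```text
[0.50362973 0.26165109 0.21746047] [ 1.79845386e+02 -4.18280409e-02  7.26788823e+01] cm in tool [-3.11  7.55 -0.04]
[ 2.57725748  0.59614598 -1.50550307]
[0.48437923 0.26282068]
```

View pics/w2.png

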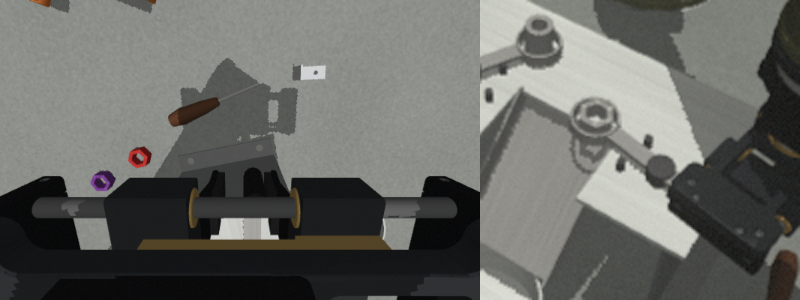

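The wrist view shows the peg still caged at (255,185). The pocket is now over the chute edge, and the force is about 2.6 N, which fits the spring. I'll carry on to the stop.

Request:
send_rows(series=[{"travel": [-0.1, -0.9, 0], "dr": [0, 0, -6], "claw": 3}, {"travel": [-0.3, -1.7, 0], "dr": [0, 0, -12], "claw": 3}, {"travel": [-0.65, -2.5, 0], "dr": [0, 0, -18], "claw": 3}, {"travel": [-0.65, -2.5, 0], "dr": [0, 0, -18], "claw": 3}, {"travel": [-0.65, -2.5, 0], "dr": [0, 0, -18], "claw": 3}])

```text
time_s: 4.6
tool_pos: [0.4795, 0.2628, 0.2174]
tool_rot: [179.8, -0.1, 90.2]
force: [4.6, 2.7, 0.6]
grip_width: 0.03
```

Request:
send_rows(series=[{"travel": [0, -0.2, 0], "dr": [0, 0, 0], "claw": 3}, {"travel": [0, -0.4, 0], "dr": [0, 0, 0], "claw": 3}, {"travel": [0, -0.4, 0], "dr": [0, 0, 0], "claw": 3}, {"travel": [0, -0.4, 0], "dr": [0, 0, 0], "claw": 3}])

```text
time_s: 4.93
tool_pos: [0.4762, 0.263, 0.2174]
tool_rot: [179.8, -0.2, 90.2]
force: [5.0, 2.5, 0.2]
grip_width: 0.03
```

Run:
```python
from h import *
print(env.get_obs()['force'])
t=env.read_camera('top');s=env.read_camera('scene')
cv2.imwrite('pics/s3.png',np.hstack([cv2.resize(s[130:330,230:430],(400,400),interpolation=cv2.INTER_CUBIC),cv2.resize(t[90:250,220:380],(400,400),interpolation=cv2.INTER_CUBIC)]))
```

```text
[4.99220113 2.48743691 0.20161539]
```

View pics/s3.png

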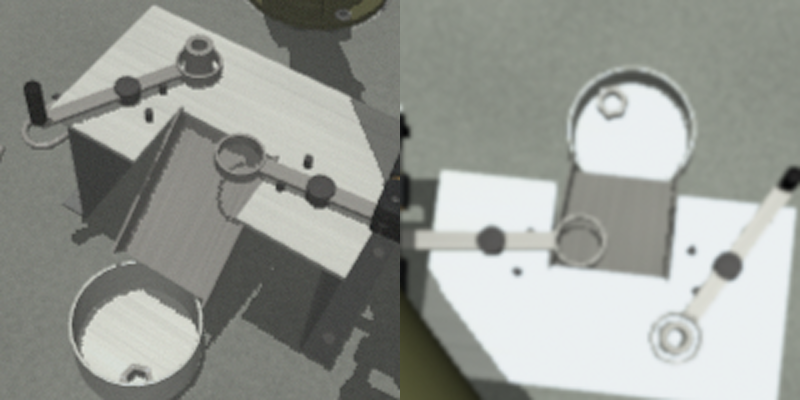

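The nut is already in the tin (right panel 612,103), the left pocket is empty, and the spacer is in place. I'll push 3 mm more to confirm the stop, then follow the lever back home with the peg still in the cage.

Request:
send_rows(series=[{"travel": [0, -0.3, 0], "dr": [0, 0, 0], "claw": 3}, {"travel": [0, -0.3, 0], "dr": [0, 0, 0], "claw": 3}, {"travel": [0, -0.3, 0], "dr": [0, 0, 0], "claw": 3}])

```text
time_s: 5.28
tool_pos: [0.4757, 0.263, 0.2175]
tool_rot: [179.5, -0.3, 90.1]
force: [12.5, 5.3, -4.7]
grip_width: 0.0304
```

Request:
send_rows(series=[{"travel": [0, 1.4, 0], "dr": [0, 0, 6], "claw": 3}, {"travel": [-0.1, 2.3, 0], "dr": [0, 0, 12], "claw": 3}, {"travel": [-0.2, 3.2, 0], "dr": [0, 0, 18], "claw": 3}, {"travel": [-0.5, 4.1, 0], "dr": [0, 0, 24], "claw": 3}, {"travel": [-0.9, 5.0, 0], "dr": [0, 0, 30], "claw": 3}, {"travel": [-1.3, 5.9, 0], "dr": [0, 0, 36], "claw": 3}, {"travel": [-1.9, 6.6, 0], "dr": [0, 0, 42], "claw": 3}, {"travel": [-2.5, 7.3, 0], "dr": [0, 0, 48], "claw": 3}, {"travel": [-3.2, 8.0, 0], "dr": [0, 0, 54], "claw": 3}, {"travel": [-3.9, 8.6, 0], "dr": [0, 0, 60], "claw": 3}, {"travel": [-5.4, 9.3, 0], "dr": [0, 0, 66], "claw": 3.6}, {"travel": [-5.4, 9.3, 0], "dr": [0, 0, 66], "claw": 4}])

```text
time_s: 6.28
tool_pos: [0.5662, 0.2044, 0.2156]
tool_rot: [179.9, 0.2, 23.8]
force: [0.1, -1.8, 0.1]
grip_width: 0.0361
```

```bash
python3 to.py .5665 .2095 .33
```

```text
[0.56623607 0.20440881 0.21563192] [1.79885947e+02 1.68550703e-01 2.37760279e+01] cm in tool [  0.2   -0.43 -11.44]
```

Centre on the peg, then straight up and away.

Request:
send_rows(series=[{"travel": [0, -0.4, 0], "dr": [0, 0, 0], "claw": 4.4}, {"travel": [0, -0.4, 0], "dr": [0, 0, 0], "claw": 4.4}, {"travel": [0, -0.4, 0], "dr": [0, 0, 0], "claw": 4.4}, {"travel": [0, -0.4, -2], "dr": [0, 0, 0], "claw": 4.4}, {"travel": [0, -0.4, -5], "dr": [0, 0, 0], "claw": 4.4}, {"travel": [0, -0.4, -8], "dr": [0, 0, 0], "claw": 4.4}, {"travel": [0, -0.4, -12], "dr": [0, 0, 0], "claw": 4.4}, {"travel": [0, -4, -13], "dr": [0, 0, 0], "claw": 4.4}, {"travel": [0, -8, -13], "dr": [0, 0, 0], "claw": 4.4}, {"travel": [0, -12, -13], "dr": [0, 0, 0], "claw": 4.4}, {"travel": [0, -12, -13], "dr": [0, 0, 0], "claw": 4.4}, {"travel": [0, -12, -13], "dr": [0, 0, 0], "claw": 4.4}])

```text
time_s: 7.28
tool_pos: [0.5119, 0.3221, 0.347]
tool_rot: [-179.9, -0.0, 24.9]
force: [0.0, -0.3, -0.2]
grip_width: 0.0438
```

Run:
```python
from h import *
o=env.get_obs();print(o['tool_pos'],o['force'],o['time_s'])
t=env.read_camera('top');s=env.read_camera('scene')
cv2.imwrite('pics/top4.png',t);cv2.imwrite('pics/scene4.png',s)
s0=cv2.imread('pics/scene1.png')
def blob(im,box):
    x0,y0,x1,y1=box;m=(im[y0:y1,x0:x1].max(2)<45).astype(np.uint8)
    n,l,st,ce=cv2.connectedComponentsWithStats(m);i=1+st[1:,4].argmax();return ce[i]+[x0,y0],st[i,4]
for b in [(235,165,260,200),(380,245,412,285)]: print(blob(s0,b),blob(s,b))
a=s0[145:172,315:345].astype(int);print('spacer diff',abs(a-s[145:172,315:345]).mean())
cv2.imwrite('pics/s4.png',np.hstack([cv2.resize(s[130:330,230:430],(400,400),interpolation=cv2.INTER_CUBIC),cv2.resize(t[90:250,220:380],(400,400),interpolation=cv2.INTER_CUBIC)]))
```

```text
[0.51186098 0.32205366 0.34699771] [ 0.00571888 -0.3234878  -0.16287069] 7.2833
(array([247.22147651, 181.08053691]), np.int32(149)) (array([247.23076923, 181.42657343]), np.int32(143))
(array([394.51724138, 264.10344828]), np.int32(174)) (array([394.        , 265.82269504]), np.int32(141))
spacer diff 9.674485596707818
```

View pics/s4.png

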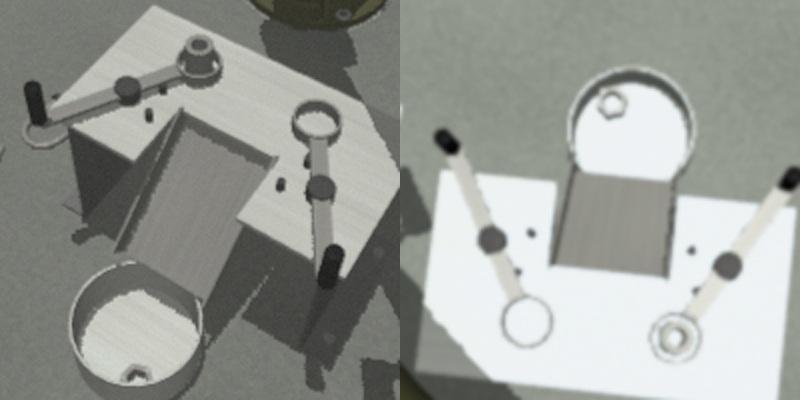

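The final picture shows the lever home (top 237.5,143 against 236.9,144.2 at the start), the nut flat in the tin, the spacer in its pocket, and the arm clear. I'm handing it in.

```bash
python3 -c "
from h import *
n=plane('top',304.8,131.2,.02);L=np.array([.5665,.2095]);t=-.1036
d=n[:2]-L;print(n,d@[np.cos(t),np.sin(t)],d@[-np.sin(t),np.cos(t)])
env.sign_off()"
```

```text
[0.65123344 0.07587216 0.02      ] 0.09809821911177985 -0.12414868041194309
the job is handed in; nothing more can be done
```

I pulled the left lever, which carries the nut, to its stop, and the nut dropped down the chute into the tin. I then followed the lever back home and handed the job in at about 7.3 s. No verdict was reported.

- **Pull:** The fingers stood loosely either side of the peg and pushed with one finger, without gripping it. At the stop the sideways force rose to about 13 N, and the commanded push went no further.
- **Nut:** It lies flat in the tin, at x = 98 mm and y = −124 mm in the left peg's frame. The limits are 0 to 128 mm and −214 to −86 mm. I measured it from one top view at an assumed height of 20 mm.
- **Pegs:** The right peg is unmoved, within half a pixel in the scene view. The left peg agrees with its start to about 1 pixel in the top view. In the scene view its blob centre differed by 1.8 pixels (roughly 4 mm), with a smaller blob area; I put this down to a change in lighting.
- **Spacer:** It looks unmoved in its pocket in both views. The picture-difference check (mean 9.7 grey levels) was not conclusive, since the robot's shadow had moved.
- **Arm:** It was clear of everything, with the measured force at about 0.4 N.

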